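# Caliper height check under the gauge bar

### The arm

A 7-joint arm with a two-finger parallel gripper is mounted at the origin on the work surface. World frame = base frame: x ahead of the robot, y to its left, z up, the work surface at z = 0. Lengths are in mm, angles in rad, forces in N, time in s.
With the tool pointing down it reaches from about 400 to 850 mm from the base axis. Payload 4.5 kg.
Tool frame: the origin (TCP) lies between the finger pads; the fingertips stand 22 mm ahead of it and the grasp point (between the pads) lies 3 mm ahead of it (env.nose_length is the distance from the TCP to the fingertips, in mm); z points along the fingers, x is the direction in which the jaws open and shut, and the axes are right-handed (so a half turn about z gives the same grasp; the last joint's range is limited). The gripper opens to 85 mm and grips with 20 to 120 N. Pads are 22 mm wide; open, the fingers measure 114 mm over their backs; the gripper's body (76 mm by 85 mm) begins 54 mm behind the grasp point. The pads swing forward as they close: fully open they stand 13 mm farther back than shut.
Start: joints at [1.152, 0.689, -0.195, 1.565, 0.157, 0.902, -0.215], TCP at [273.46, -562.027, 223.117] pointing down, gripper open.
Joint ranges: [-3.01, 3.01], [-0.46, 2.08], [-1.47, 1.51], [0.13, 2.56], [-1, 4.14], [0.04, 2.09], [-2.66, 2.66]. Speed limits (rad/s): [2.57, 2.57, 3.14, 3.14, 3.14, 3.14, 3.14].

### API

Orientations are given as a unit quaternion [w, x, y, z].
In Python, from rig import env gives the robot as it stands. The module is installed in compiled form; this text tells all that it offers.
- The arm moves only by the shell command python3 -m handwheel 'ROWS' [FORCE]. ROWS is JSON, one flat list of numbers, 7 for each row, row after row: the finger opening in cm, from 0 to 8.54, then the shift along the world's x, y, z in cm, then the turn, a rotation vector about the world's x, y, z in rad. In form: [fingers, dx, dy, dz, rx, ry, rz, fingers, dx, dy, dz, rx, ry, rz, ...]. A call has 1 to 20 rows; each row is the pose to reach, as a shift and turn from the pose measured when the call began; what a row does not reach only later rows make up. A row lasts 1/10 s, in which the tool goes at most 50 mm and 8.59 degrees, less where a joint would pass 70% of its speed; a pose out of reach is approached as far as the arm can. A call with a gripper value outside its range is refused whole. The fingers move at their own pace and stop on an object; FORCE is the grip in N (left out, the last holds). Time passes only in rows, so rows that repeat a pose let the fingers close. It gives the time, the measured TCP pose, the force and the opening at its end, in the units of the state.
- env.get_state(): the state, without advancing time (a new reading comes with each control period).
- env.get_image(name): name is "scene" or "top"; returns a dict with "image" (480x640x3 uint8, blue, green, red), "depth" (480x640 float32, mm along the optical axis (not along the pixel's ray), 0 where there is no reading), "fov_y" (degrees; the focal length in pixels is half the picture's height over the tangent of half this angle, whatever the lens; pixels are square), "cx", "cy" (the principal point, pixels), "R" (3x3) and "t" (3): a world point X has camera coordinates R X + t. Camera axes: x right, y down, z forward; pixel columns grow to the right and rows downward; lengths in mm; the calibration is good to about 2 mm. A picture is of the moment at which its call begins.
- env.finish_job(): hands the job in, once; it reports no verdict.
The state is a dict: "time_s": time; "joint_positions": joint angles; "dq": joint speeds; "tau": joint torques, N m; "tool_pos": TCP position; "tcp_rot": TCP orientation; "contact_force": force on the tool from outside, world axes, zero at the start; "moment": the same for the moment, N m; "gripper_width": opening from 0.0 (shut) to 1.0 (fully open).
Only numpy, scipy, OpenCV 4.12 (cv2) and the standard library are available. Lean on these libraries where they do the work, as an engineer would, in place of code of your own. Each camera call takes 0.05 s, during which the arm holds its last target.

### The job

Check that the brake caliper casting is low enough to clear the wheel: push it along the bench, between the guide rails and under the gauge's bridge bar, until it is fully home against the end stop. Then lower the gauge's small pivot lever until its foot rests on top of the casting, and let go. Leave the other things on the bench alone.

Things in the scene. Friction and masses are not known exactly. Their poses are not given: they have to be found in the camera images.
- gauge: Height gauge fixed to the bench, place and yaw vary. Origin on the bench surface under the middle of the bridge bar; x: level, the way the casting is pushed through; y along the bar; z up. In this frame (mm): bar x -20 to 20, y -90 to 90, underside z 68, top 94; posts at y 60 to 90 either side. Lever head behind the bar up to z 105.
- lane_mouth (a point): Centre of the guide rails' flared mouth, on the bench, at x -75 in the gauge's frame; same axes as the gauge. Rails are 16 mm high; inner faces at y +-45 from x -30 to 125 (gauge frame), flaring to about +-68 at the mouth. The casting starts just outside: its centre 95 to 135 mm before this point, within 20 mm of the centreline, turned up to 0.25 rad.
- stop_face (a point): Middle of the end stop's face at bench level, at x 125, y 0 in the gauge's frame; same axes. The stop is 34 mm high. With the casting home its trailing face is at gauge x -5, 15 mm in under the bar's near edge: a vertical tool meets the bar first; a tool leaning back 30 to 45 degrees (tip forward) reaches in under it.
- casting_mid (a point): Loose brake caliper casting, dark metal, 130 long (x) by 80 wide (y) by 60 high (z) mm, about 0.8 kg. This point is its centre, 30 mm up; +x points down the lane at the start. End faces flat and upright to 52 mm high, 80 wide up to 26 mm high and 64 wide above; top deck 100 by 46 at 60 mm. Home, its centre is at x 60, y 0 in the gauge's frame.
- lever (a joint): Angle of the small pivot lever behind the bar, rad: 0 is raised, pointing 0.9 above level towards gauge +x; grows as it is lowered (0.90 level, travel ends at 1.35). Starts at 0 to 0.25. Stiff: stays where it is left; about 2 to 3 N down on its pad moves it. With the casting home the foot meets the casting's top at about 1.08 (1.11 when pressed firmly).
- lever_hinge (a point): The lever's pivot, on the gauge at x 32, y 0, z 84 mm in the gauge's frame; the pivot axis lies along the gauge's y.
- lever_pad (a point): Centre of the upper face of the lever's black thumb pad (36 long by 30 wide, 10 thick mm), 117 mm out along the lever from the pivot and 5 above its centreline; moves with the lever. x points outward along the lever, z out of the pad's upper face. The foot, a round roller of 9 mm radius, is 85 mm out on the lever's centreline.
- disc: Bystander: bare brake disc lying flat, 200 across and 40 high at its hub; origin at the centre of its underside. Leave alone.
- can: Bystander: plain metal can, 80 across, 90 high; origin at the centre of its underside. Leave alone.
- tray: Bystander: open grey tray, 120 by 180 by 40 high; origin at the centre of its underside. Leave alone.

How it is judged:
By the outcome, as a careful person would: the job done as asked, in the order asked, and still so for the second after the job is handed in, with the robot touching nothing.
It also fails if it takes over 58 s, if anything falls off the work surface, if the arm or the gripper's body presses on something with over 40 N, if the wrist force passes 120 N, or if a joint passes its speed limit or range.

## Working session

There is one attempt and no reset: what is moved stays moved. The work goes in short steps, Python scripts to look and compute and a shell command to move; the robot and the scene stay as the last step left them, time stands still between calls to the robot, and variables do not carry over. Pictures are saved under pics/ and viewed, and the job is handed in when it is done.

```bash
mkdir -p pics; python3 - <<'E'
from rig import env
import cv2,numpy as np
for n in("scene","top"):
    d=env.get_image(n); cv2.imwrite(f"pics/{n}0.png",d["image"]); np.savez(f"{n}0.npz",**d)
    print(n,d["fov_y"],d["cx"],d["cy"],np.round(d["R"],3).tolist(),np.round(d["t"],1))
print(env.get_state(),env.nose_length)
E
```

```text
scene 51.72340031247939 322.92264085570656 235.9552018372355 [[0.506, 0.862, -0.013], [0.636, -0.384, -0.669], [-0.582, 0.33, -0.743]] [-458.3 -252.1 1551.4]
top 50.32816953497924 325.021814640677 241.75281517496808 [[-0.007, -1.0, 0.025], [-0.997, 0.005, -0.077], [0.077, -0.025, -0.997]] [148.8 671.3 931.9]
{'time_s': 0.1, 'joint_positions': array([ 1.15178374,  0.68993336, -0.19451767,  1.56623355,  0.15730478,
        0.90249335, -0.21508784]), 'dq': array([-8.73318530e-04, -2.77786935e-03, -4.90308650e-04, -3.10160115e-03,
       -2.14766084e-04,  8.06987654e-05, -1.95974377e-04]), 'tau': array([-3.16488156e-03, -5.40607524e+01, -1.27099391e+00, -1.58985829e+01,
        9.46475513e-03,  4.36851740e-03, -1.69020689e-05]), 'tool_pos': array([ 273.13269975, -561.4995079 ,  222.34517042]), 'tcp_rot': array([-3.91166473e-04,  8.47813427e-01, -5.30293966e-01, -7.41300947e-04]), 'contact_force': array([0.05666145, 1.08830817, 0.19534649]), 'moment': array([ 0.02449577, -0.03858412,  0.01683768]), 'gripper_width': 0.9991954848286829} 22.0
```

View pics/scene0.png

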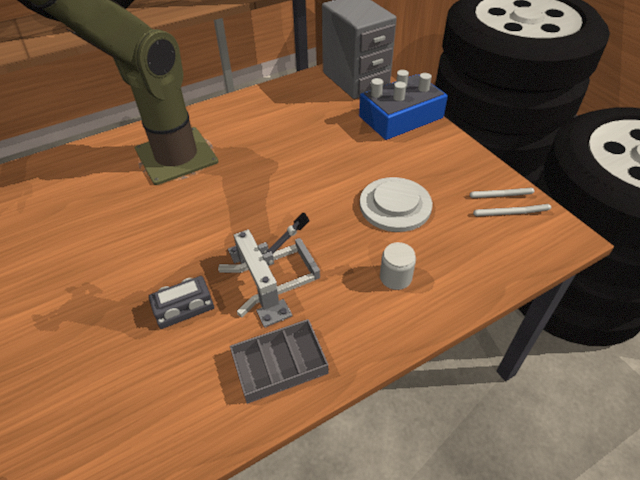

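View pics/top0.png

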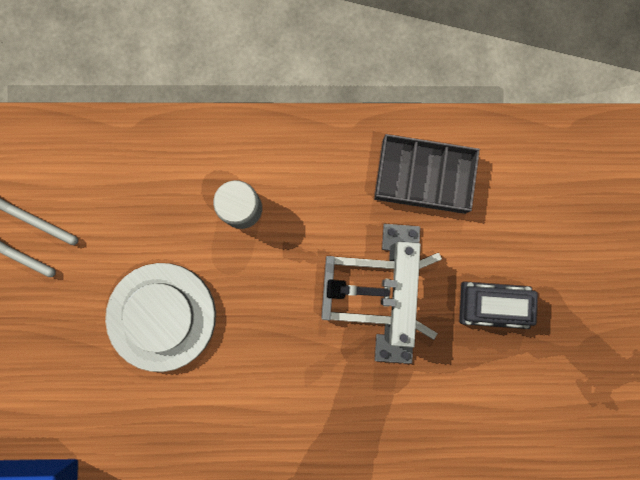

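The top view shows the bar at about (404,294), with the lane running to image left towards the stop at (328,288). The lever pad is at (337,289), the casting at (499,306), and the tray, can and disc are clear of the lane. Next I measure them by depth.

```bash
cat > h.py <<'E'
import numpy as np,cv2
def pts(d):
    H,W=d["depth"].shape; f=H/2/np.tan(np.radians(float(d["fov_y"])/2))
    u,v=np.meshgrid(np.arange(W),np.arange(H)); z=d["depth"]
    C=np.stack([(u-d["cx"])/f*z,(v-d["cy"])/f*z,z],-1)
    return (C-d["t"])@d["R"]
def proj(d,X):
    f=480/2/np.tan(np.radians(float(d["fov_y"])/2)); c=np.asarray(X)@d["R"].T+d["t"]
    return c[...,:2]/c[...,2:]*f+[d["cx"],d["cy"]]
def rect(P,m):
    q=P[m][:,:2].astype(np.float32); r=cv2.minAreaRect(q); return np.round(r[0],1),np.round(r[1],1),round(r[2],2),len(q),np.round(P[m].mean(0),1)
E
python3 - <<'E'
from h import *
for n in("top","scene"):
    d=np.load(n+"0.npz"); P=pts(d); x,y,z=P[...,0],P[...,1],P[...,2]
    if n=="top": U,V=np.meshgrid(np.arange(640),np.arange(480)); tbl=(U>430)&(U<470)&(V>380)&(V<420); print("tablez",z[tbl].mean(), P[294,404],P[306,499])
    d0=d["depth"]>0
    c=pts(np.load("top0.npz"))
    bc=c[294,404]; cc=c[306,499]
    bar=d0&(np.hypot(x-bc[0],y-bc[1])<110)&(z>88)&(z<98)
    # largest component
    def big(m):
        k,l,s,_=cv2.connectedComponentsWithStats(m.astype(np.uint8)); return l==1+s[1:,4].argmax()
    print(n,"bar",rect(P,big(bar)))
    b=d0&(np.hypot(x-cc[0],y-cc[1])<100)
    print("deck",rect(P,big(b&(z>56)&(z<66))))
    print("body",rect(P,big(b&(z>12)&(z<70))))
E
```

```text
tablez 4.499034447004968 [575.57565196  10.85157893  93.53960815] [ 552.05731964 -165.91647303   61.01283551]
top bar (array([576.5,   7.3]), array([ 40.7, 180.1]), 85.46, 2267, array([576.1,   7.6,  94. ]))
deck (array([ 552. , -176.1]), array([101.2,  47.2]), 85.56, 1374, array([ 552.7, -175.7,   60. ]))
body (array([ 552.7, -175.9]), array([130.3,  79.9]), 85.55, 3208, array([ 553.7, -169.2,   50.3]))
scene bar (array([576.,  17.]), array([ 60.1, 184.4]), 85.29, 1043, array([582.6,   7.6,  94.7]))
deck (array([ 552.3, -176.9]), array([104.2,  49.2]), 86.65, 759, array([ 553.8, -177.3,   60.8]))
body (array([ 554. , -176.7]), array([129.9,  83.7]), 86.01, 2071, array([ 567.6, -178.7,   47.6]))
```

```bash
cat >> h.py <<'E'
from scipy.spatial.transform import Rotation as Ro
yaw=np.radians(85.5); G0=np.array([576.5,7.3,0]); RG=Ro.from_euler('z',yaw).as_matrix()
def g2w(p): return G0+RG@np.asarray(p,float)
def w2g(p): return (np.asarray(p)-G0)@RG
def toolR(L,s=1):
    z=RG@[np.sin(L),0,-np.cos(L)]; x=s*RG@[0,-1,0]; return np.stack([x,np.cross(z,x),z],1)
def move(st,tip,L,s=1,nose=22):
    q=st["tcp_rot"]; R0=Ro.from_quat([q[1],q[2],q[3],q[0]])
    R=toolR(L,s); t=g2w(tip)-nose*R[:,2]
    return np.round((t-st["tool_pos"])/10,2), np.round((Ro.from_matrix(R)*R0.inv()).as_rotvec(),3), np.round(t,1)
def tipg(st):
    q=st["tcp_rot"]; R=Ro.from_quat([q[1],q[2],q[3],q[0]]).as_matrix()
    return np.round(w2g(st["tool_pos"]+22*R[:,2]),1), np.round(RG.T@R[:,2],3)
E
python3 - <<'E'
from h import *; from rig import env
st=env.get_state()
print(tipg(st)); print("cast",w2g([552,-176.1,0]))
for s in(1,-1): print(move(st,[-300,9,110],np.radians(42),s))
E
```

```text
(array([-590.8,  257.8,  200.3]), array([ 0.001,  0.001, -1.   ]))
cast [-184.75688685   10.03507652    0.        ]
(array([26.97, 25.58, -9.6 ]), array([ 0.632, -0.433,  0.99 ]), array([ 542.8, -305.7,  126.3]))
(array([26.97, 25.58, -9.6 ]), array([ 0.494,  0.729, -1.991]), array([ 542.8, -305.7,  126.3]))
```

```bash
python3 -m handwheel '[3,4,4,0,0.06,-0.04,0.1, 3,8,8,0,0.13,-0.09,0.2, 3,12,12,-1,0.19,-0.13,0.3, 3,16,15,-2,0.25,-0.17,0.4, 3,20,18,-3,0.32,-0.22,0.5, 3,23,21,-5,0.38,-0.26,0.6, 3,25,24,-7,0.44,-0.30,0.7, 3,27,25.6,-9,0.51,-0.35,0.8, 3,27,25.6,-9.6,0.57,-0.39,0.9, 3,27,25.6,-9.6,0.63,-0.43,0.99, 3,27,25.6,-9.6,0.63,-0.43,0.99, 3,27,25.6,-9.6,0.63,-0.43,0.99]' 40
python3 - <<'E'
from h import *; from rig import env
st=env.get_state()
print(tipg(st), st["joint_positions"].round(2),st["contact_force"],st["gripper_width"])
print(move(st,[-285,9,24],np.radians(42)))
d=env.get_image("scene"); cv2.imwrite("pics/s1.png",d["image"])
E
```

```text
time_s: 1.3
tool_pos: [543.1, -305.4, 125.8]
tcp_rot: [-0.357, 0.933, -0.038, 0.013]
contact_force: [0.4, -0.3, -0.0]
gripper_width: 0.357
(array([-299.7,    8.8,  109.4]), array([ 0.667,  0.   , -0.745])) [ 1.03  1.16 -0.73  1.23  0.03  1.27  0.46] [ 0.35988272 -0.27980658 -0.04485781] 0.3572790311077918
(array([ 0.1 ,  1.46, -8.55]), array([ 0.003, -0.003,  0.003]), array([ 544. , -290.8,   40.3]))
```

View pics/s1.png

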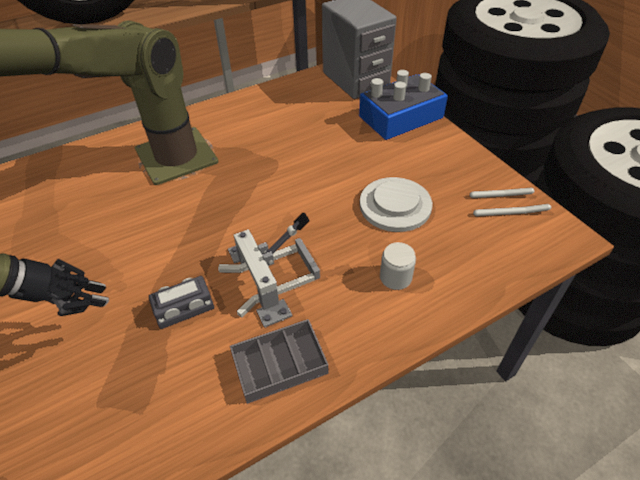

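The gripper, at about (85,295), is leaning tip-forward behind the casting at (182,300). I descend, then approach to contact.

```bash
python3 -m handwheel '[3,0,0,-2.5,0,0,0, 3,0,0.4,-5,0,0,0, 3,0,0.9,-7,0,0,0, 3,0.1,1.4,-8.3,0,0,0, 3,0.1,1.5,-8.5,0,0,0, 3,0.1,1.9,-8.5,0,0,0, 3,0.2,2.5,-8.5,0,0,0,3,0.2,2.9,-8.5,0,0,0,3,0.2,3.2,-8.5,0,0,0,3,0.2,3.2,-8.5,0,0,0]'
python3 - <<'E'
from h import *; from rig import env
st=env.get_state()
print(tipg(st), st["joint_positions"].round(2))
d=env.get_image("scene"); cv2.imwrite("pics/s2.png",cv2.resize(d["image"][230:380,40:300],None,fx=3,fy=3))
E
```

```text
time_s: 2.35
tool_pos: [545.3, -272.5, 42.3]
tcp_rot: [-0.356, 0.933, -0.037, 0.014]
contact_force: [-0.4, 0.0, 0.2]
gripper_width: 0.351
(array([-266.7,    9.1,   25.9]), array([ 0.666,  0.001, -0.746])) [ 1.01  1.25 -0.72  1.31  0.06  1.1   0.47]
```

View pics/s2.png

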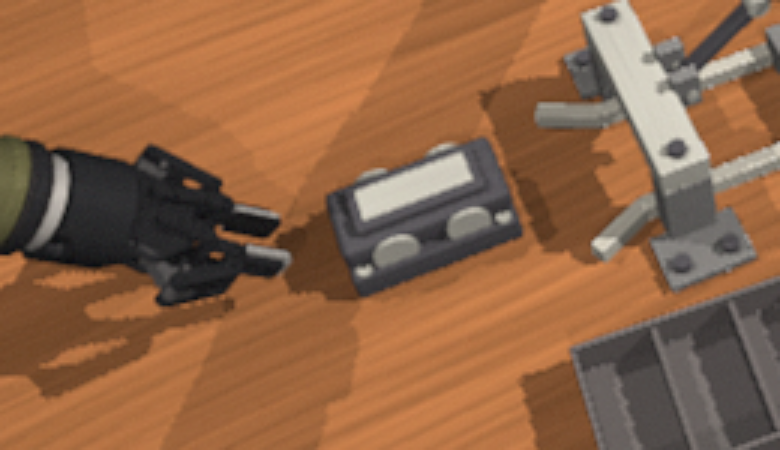

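The open fingertips at (280,240) of the crop are about 17 mm behind the casting. I push, angling slightly to centre it on the lane.

```bash
python3 -m handwheel '[3,0.05,0.6,0,0,0,0, 3,0.1,1.2,0,0,0,0, 3,0.15,1.7,0,0,0,0, 3,0.35,2.7,0,0,0,0, 3,0.5,3.7,0,0,0,0, 3,0.7,4.7,0,0,0,0, 3,0.9,5.65,0,0,0,0, 3,1.1,6.65,0,0,0,0, 3,1.3,7.65,0,0,0,0, 3,1.5,8.6,0,0,0,0, 3,1.7,9.6,0,0,0,0, 3,1.7,9.6,0,0,0,0]'
cat > look.py <<'E'
from h import *; from rig import env; import sys
st=env.get_state()
print(tipg(st), st["joint_positions"].round(2), st["contact_force"].round(1))
d=env.get_image("top"); cv2.imwrite(f"pics/{sys.argv[1]}.png",cv2.resize(d["image"][200:400,300:560],None,fx=3,fy=3)); np.savez("t.npz",**d)
P=pts(d); q=w2g(P); x,y,z=q[...,0],q[...,1],q[...,2]
hsv=cv2.cvtColor(d["image"],cv2.COLOR_BGR2HSV)
m=(d["depth"]>0)&(abs(y)<45)&(x>-260)&(x<130)&(z>57)&(z<63.5)&(hsv[...,2]>110)&(hsv[...,1]<70)
k,l,s,_=cv2.connectedComponentsWithStats(m.astype(np.uint8))
for i in 1+np.argsort(-s[1:,4])[:2]: print("deckrect",rect(q,l==i))
E
python3 look.py t3
```

```text
time_s: 3.6
tool_pos: [562.7, -175.6, 42.7]
tcp_rot: [-0.356, 0.934, -0.037, 0.014]
contact_force: [0.6, -0.2, 0.3]
gripper_width: 0.354
(array([-168.8,   -0.6,   26.3]), array([ 0.666,  0.   , -0.746])) [ 0.92  1.21 -0.74  1.49  0.03  0.9   0.39] [ 0.6 -0.2  0.3]
deckrect (array([-122.1,    2.5]), array([86. , 31.7]), 0.19, 805, array([-122. ,    2.3,   60.2]))
deckrect (array([-187.5,  -18.8]), array([4.3, 3.6]), 4.67, 10, array([-187.3,  -18.8,   60.5]))
```

View pics/t3.png

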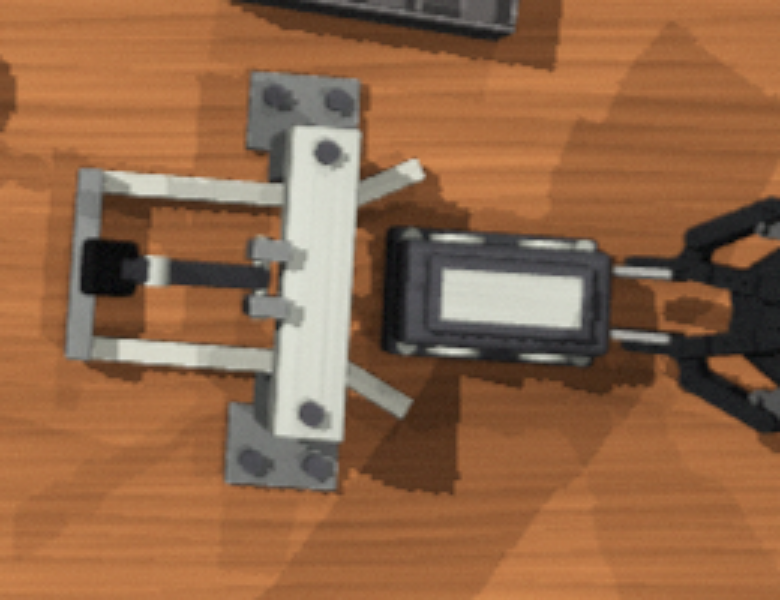

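```bash
python3 - <<'E'
from h import *
d=np.load("t.npz"); q=w2g(pts(d))
for v in (270,338):
  for u in range(590,740,9): print(u,v,q[200+v//3,300+u//3].round(0))
E
```

```text
590 270 [-168.  -17.   62.]
599 270 [-177.  -18.   51.]
608 270 [-181.  -18.   54.]
617 270 [-185.  -19.   58.]
626 270 [-190.  -19.   61.]
635 270 [-192.  -19.   68.]
644 270 [-195.  -20.   74.]
653 270 [-201.  -20.   74.]
662 270 [-203.  -20.   82.]
671 270 [-207.  -21.   84.]
680 270 [-211.  -21.   89.]
689 270 [-214.  -21.   93.]
698 270 [-218.  -22.   96.]
707 270 [-223.  -22.   97.]
716 270 [-223.  -22.  109.]
725 270 [-227.  -23.  112.]
734 270 [-229.  -23.  118.]
590 338 [-170.   22.   59.]
599 338 [-178.   22.   53.]
608 338 [-184.   21.   51.]
617 338 [-186.   21.   61.]
626 338 [-190.   20.   65.]
635 338 [-194.   20.   67.]
644 338 [-197.   19.   73.]
653 338 [-200.   19.   80.]
662 338 [-205.   18.   81.]
671 338 [-209.   18.   84.]
680 338 [-213.   17.   88.]
689 338 [-214.   17.   97.]
698 338 [-219.   16.   97.]
707 338 [-222.   16.  103.]
716 338 [-223.   15.  112.]
725 338 [-228.   15.  113.]
734 338 [-230.   14.  119.]
```

```bash
python3 - <<'E'
from h import *; from rig import env
d=env.get_image("scene"); q=w2g(pts(d)); np.savez("s.npz",**d)
print(proj(d,g2w([-169,0,26])),proj(d,g2w([-190,0,48])))
cv2.imwrite("pics/s4.png",cv2.resize(d["image"][230:350,80:280],None,fx=4,fy=4,interpolation=cv2.INTER_NEAREST))
m=(abs(q[...,1]-0)<40)&(q[...,0]<-110)&(q[...,0]>-260)&(q[...,2]>8)&(d["depth"]>0)
hist=q[m]
for x in range(-230,-110,5):
  for lo,hi in((12,28),(-28,-12)):
    k=m&(abs(q[...,0]-x)<2.5)&(q[...,1]>lo)&(q[...,1]<hi)
    if k.any(): print(x,lo,np.percentile(q[k][:,2],[0,50,100]).round(0),end=' | ')
  print()
E
```

```text
[188.54874   300.7834253] [177.48122769 298.67283368]
-230 12 [ 81. 108. 122.] | -230 -28 [ 81. 113. 122.] | 
-225 12 [ 70. 104. 118.] | -225 -28 [ 89. 109. 116.] | 
-220 12 [ 68.  88. 110.] | -220 -28 [ 90. 100. 112.] | 
-215 12 [61. 82. 98.] | -215 -28 [67. 92. 98.] | 
-210 12 [53. 80. 95.] | -210 -28 [64. 82. 92.] | 
-205 12 [48. 68. 84.] | -205 -28 [54. 73. 85.] | 
-200 12 [47. 68. 81.] | -200 -28 [54. 71. 79.] | 
-195 12 [49. 64. 72.] | -195 -28 [ 8. 65. 72.] | 
-190 12 [48. 63. 68.] | -190 -28 [23. 62. 69.] | 
-185 12 [48. 53. 65.] | -185 -28 [24. 50. 62.] | 
-180 12 [50. 53. 57.] | -180 -28 [30. 53. 57.] | 
-175 12 [51. 54. 60.] | -175 -28 [28. 53. 59.] | 
-170 12 [58. 61. 64.] | -170 -28 [24. 54. 62.] | 
-165 12 [58. 59. 63.] | -165 -28 [49. 56. 64.] | 
-160 12 [57. 62. 63.] | -160 -28 [49. 55. 65.] | 
-155 12 [59. 61. 63.] | -155 -28 [49. 58. 64.] | 
-150 12 [58. 61. 64.] | -150 -28 [49. 57. 66.] | 
-145 12 [60. 62. 63.] | -145 -28 [48. 54. 63.] | 
-140 12 [58. 61. 63.] | -140 -28 [44. 56. 64.] | 
-135 12 [58. 61. 63.] | -135 -28 [24. 56. 64.] | 
-130 12 [58. 61. 64.] | -130 -28 [24. 54. 64.] | 
-125 12 [59. 61. 64.] | -125 -28 [27. 54. 63.] | 
-120 12 [60. 62. 65.] | -120 -28 [26. 52. 62.] | 
-115 12 [59. 61. 62.] | -115 -28 [26. 53. 64.] |
```

View pics/s4.png

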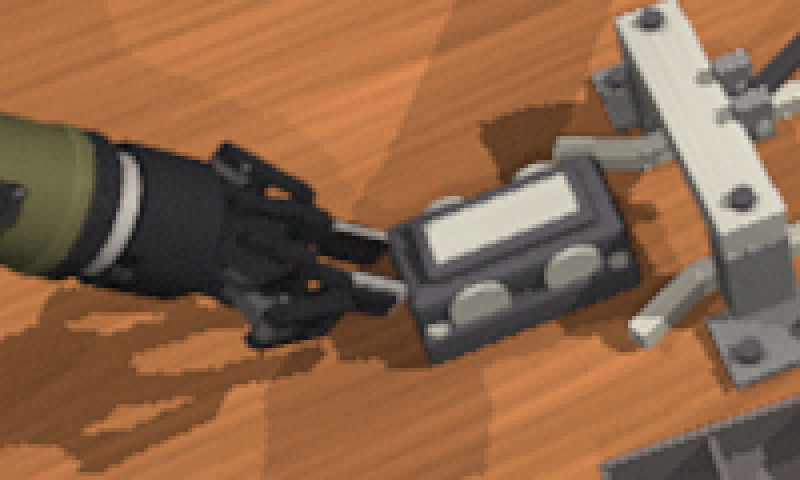

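Both views show the fingertips about 28 mm short of where the nominal tool length puts them. They touch near the casting's top edge at z≈52, which is too high to go under the bar. I back off, lower 22 mm and re-check.

```bash
python3 -m handwheel '[3,-0.05,-0.8,0,0,0,0, 3,-0.15,-1.6,0,0,0,0, 3,-0.15,-1.8,-0.7,0,0,0, 3,-0.15,-1.8,-1.4,0,0,0,3,-0.15,-1.8,-2.1,0,0,0,3,-0.15,-1.8,-2.2,0,0,0,3,-0.15,-1.8,-2.2,0,0,0]'
python3 look.py t5
python3 - <<'E'
from h import *; from rig import env
d=env.get_image("scene"); q=w2g(pts(d))
cv2.imwrite("pics/s5.png",cv2.resize(d["image"][230:350,80:280],None,fx=4,fy=4,interpolation=cv2.INTER_NEAREST))
m=(q[...,2]>8)&(d["depth"]>0)
for x in range(-250,-180,5):
    k=m&(abs(q[...,0]-x)<2.5)&(abs(q[...,1])<30)
    if k.any(): print(x,np.percentile(q[k][:,2],[0,10,50,100]).round(0))
E
```

```text
time_s: 4.4
tool_pos: [560.4, -193.6, 19.9]
tcp_rot: [-0.357, 0.933, -0.037, 0.013]
contact_force: [-0.1, 0.4, -0.2]
gripper_width: 0.348
(array([-186.9,    0.3,    3.5]), array([ 0.667,  0.002, -0.745])) [ 0.94  1.25 -0.72  1.45  0.05  0.92  0.42] [-0.1  0.4 -0.2]
deckrect (array([-122.1,    2.5]), array([86.4, 31.7]), 0.33, 803, array([-122.2,    2.4,   60.2]))
deckrect (array([-223.9,  -18.6]), array([4.2, 3.7]), 29.39, 6, array([-224. ,  -18.1,   59.4]))
-250 [ 60.  63.  89. 105.]
-245 [55. 61. 87. 98.]
-240 [45. 53. 77. 94.]
-235 [37. 51. 71. 79.]
-230 [33. 42. 60. 73.]
-225 [31. 38. 53. 66.]
-220 [23. 32. 49. 60.]
-215 [23. 32. 44. 55.]
-210 [27. 34. 42. 50.]
-205 [31. 32. 38. 41.]
-190 [22. 27. 42. 48.]
-185 [24. 36. 51. 56.]
```

View pics/s5.png

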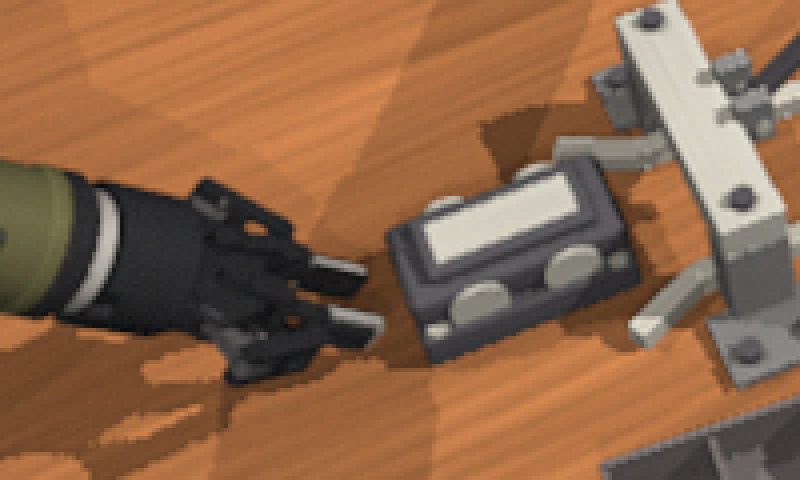

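The tips are now at z≈23–37, with the contact corner near z 37, so they clear the bar. I continue the push.

```bash
python3 -m handwheel '[3,0.1,1,0,0,0,0, 3,0.15,2,0,0,0,0, 3,0.3,3,0,0,0,0, 3,0.4,4,0,0,0,0, 3,0.5,5,0,0,0,0, 3,0.65,6,0,0,0,0, 3,0.75,7,0,0,0,0, 3,0.85,8,0,0,0,0, 3,0.9,9,0,0,0,0, 3,1,10,0,0,0,0, 3,1.05,11,0,0,0,0, 3,1.15,12,0,0,0,0,3,1.15,12,0,0,0,0]'
python3 look.py t6
```

```text
time_s: 5.8
tool_pos: [572.4, -72.0, 21.3]
tcp_rot: [-0.357, 0.933, -0.036, 0.013]
contact_force: [0.7, 0.3, 0.3]
gripper_width: 0.351
(array([-64.7,  -2.1,   4.9]), array([ 0.667,  0.002, -0.745])) [ 0.81  1.22 -0.75  1.64  0.01  0.67  0.31] [0.7 0.3 0.3]
deckrect (array([-42.4,   0.4]), array([30.7, 31.5]), 89.78, 279, array([-42.5,  -0.2,  60.2]))
deckrect (array([20.7,  4.2]), array([4.5, 9. ]), 3.4, 15, array([20.6,  4.4, 60.2]))
```

View pics/t6.png

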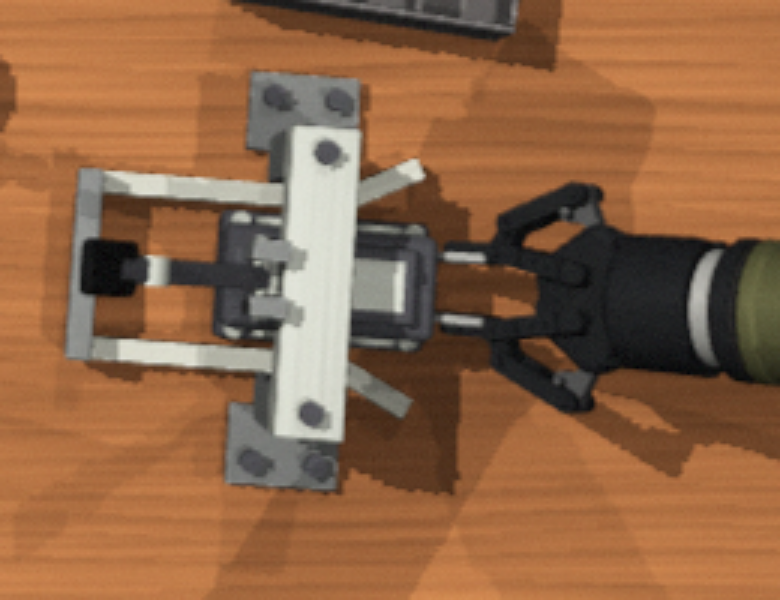

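The casting is under the bar between the rails, its trailing edge at (432,285) of the crop with about 75 mm to go.

```bash
python3 -m handwheel '[3,0.1,1,0,0,0,0, 3,0.15,2,0,0,0,0, 3,0.25,3,0,0,0,0, 3,0.3,4,0,0,0,0, 3,0.4,5,0,0,0,0, 3,0.45,6,0,0,0,0, 3,0.5,6.5,0,0,0,0, 3,0.55,6.8,0,0,0,0, 3,0.55,7.0,0,0,0,0, 3,0.55,7.0,0,0,0,0]'
python3 look.py t7
```

```text
time_s: 6.85
tool_pos: [577.7, -2.3, 21.4]
tcp_rot: [-0.357, 0.933, -0.036, 0.013]
contact_force: [-0.6, -2.3, -0.9]
gripper_width: 0.356
(array([ 5.2, -1.9,  5. ]), array([ 0.668,  0.002, -0.744])) [ 0.72  1.21 -0.76  1.72 -0.01  0.54  0.26] [-0.6 -2.3 -0.9]
deckrect (array([66. , 12.7]), array([62.9,  9. ]), 4.01, 166, array([66.9, 12.6, 60.2]))
deckrect (array([ 65.8, -10.8]), array([63.1,  7.5]), 0.75, 126, array([ 64.8, -10.9,  60. ]))
```

View pics/t7.png

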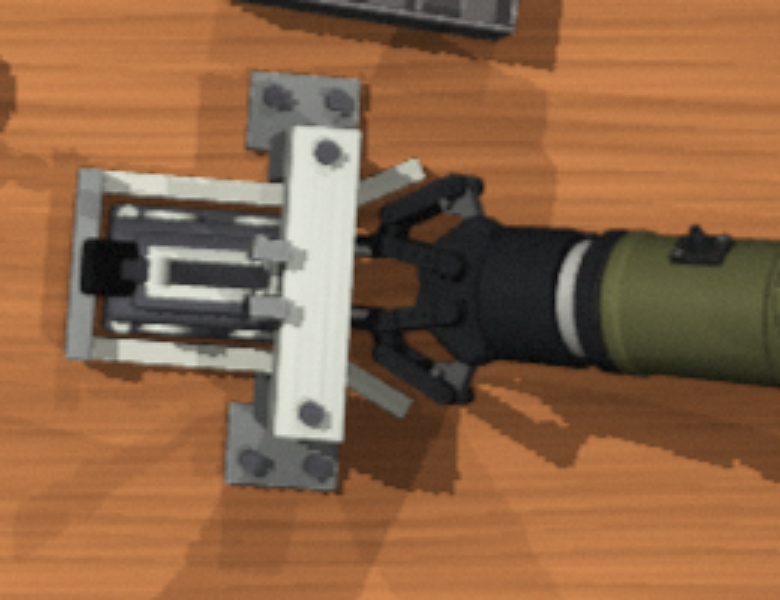

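About 5 mm remain. I take small steps while watching the force.

```bash
python3 -m handwheel '[3,0,0.15,0,0,0,0,3,0,0.3,0,0,0,0,3,0.05,0.4,0,0,0,0,3,0.05,0.5,0,0,0,0,3,0.05,0.5,0,0,0,0]'; python3 -m handwheel '[3,0,0.1,0,0,0,0,3,0,0.2,0,0,0,0,3,0,0.2,0,0,0,0]';python3 look.py t8
```

```text
time_s: 7.4
tool_pos: [578.5, 2.7, 21.3]
tcp_rot: [-0.357, 0.933, -0.036, 0.013]
contact_force: [-0.6, -4.0, -0.1]
gripper_width: 0.352
time_s: 7.7
tool_pos: [578.7, 3.6, 21.3]
tcp_rot: [-0.357, 0.933, -0.036, 0.014]
contact_force: [-2.1, -7.8, 2.4]
gripper_width: 0.353
(array([11.1, -2.4,  4.9]), array([ 0.667,  0.001, -0.745])) [ 0.71  1.21 -0.76  1.72 -0.02  0.53  0.25] [-2.1 -7.8  2.4]
deckrect (array([ 68.4, -11.2]), array([ 8. , 69.2]), 89.75, 157, array([ 68.6, -11.4,  60.4]))
deckrect (array([68.6, 12.3]), array([68.1,  8.5]), 0.28, 157, array([69. , 12.3, 59.8]))
```

```bash
python3 -m handwheel '[3,0,0.2,0,0,0,0,3,0,0.4,0,0,0,0,3,0,0.4,0,0,0,0]'; python3 look.py t9
```

```text
time_s: 8.05
tool_pos: [578.7, 3.7, 21.1]
tcp_rot: [-0.355, 0.934, -0.038, 0.014]
contact_force: [-5.0, -15.9, 9.5]
gripper_width: 0.351
(array([11.2, -2.5,  4.6]), array([ 0.664, -0.001, -0.748])) [ 0.71  1.21 -0.75  1.73 -0.02  0.52  0.25] [ -5.  -15.9   9.5]
deckrect (array([68.8, 12.3]), array([67.5,  8.6]), 0.06, 156, array([68.5, 12.4, 60.2]))
deckrect (array([ 68.6, -11.2]), array([68.6,  7.9]), 0.04, 153, array([ 68.1, -11.3,  60.2]))
```

View pics/t9.png

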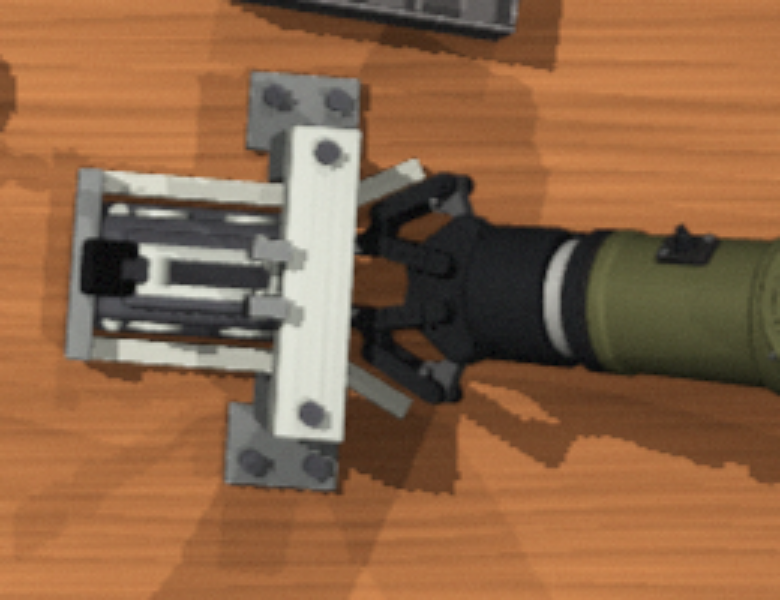

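The casting is home: 16 N against the stop with no further motion, and the leading face is flush at (103,270). I back straight out and measure the lever pad.

```bash
python3 -m handwheel '[3,-0.05,-0.6,0,0,0,0,3,-0.15,-2,0,0,0,0,3,-0.4,-5,0,0,0,0,3,-0.7,-9,0,0,0,0,3,-1,-13,2,0,0,0,3,-1,-14,7,0,0,0,3,-1,-14,12,0,0,0,3,-1,-14,17,0,0,0,3,-1,-14,20,0,0,0,0,-1,-14,20,0,0,0,0,-1,-14,20,0,0,0,0,-1,-14,20,0,0,0]'
cat > lev.py <<'E'
from h import *; from rig import env; import sys
for n in("top","scene"):
    d=env.get_image(n); q=w2g(pts(d)); im=d["image"]
    m=(d["depth"]>0)&(im.max(-1)<60)&(abs(q[...,1])<25)&(q[...,0]>75)&(q[...,0]<175)&(q[...,2]>64)
    k,l,s,_=cv2.connectedComponentsWithStats(m.astype(np.uint8)); b=l==1+s[1:,4].argmax()
    c=np.median(q[b],0); print(n,b.sum(),c.round(1),q[b].min(0).round(0),q[b].max(0).round(0),"q~",round(.9-np.arctan2(c[2]-84,c[0]-32),2))
    cv2.imwrite(f"pics/{sys.argv[1]}{n}.png",cv2.resize(im[200:400,300:560] if n=="top" else im[190:350,120:360],None,fx=3,fy=3))
E
python3 lev.py L0; python3 - <<'E'
from h import *; from rig import env
st=env.get_state(); print(tipg(st))
for q in(0,.1,.2,.25,.3,.6,.9,1.0,1.08):
    e=.9-q; print(q,np.round([32+117*np.cos(e)-5*np.sin(e),84+117*np.sin(e)+5*np.cos(e)],1))
for s in(1,-1): print(move(st,[112,0,230],0,s))
E
```

```text
time_s: 9.3
tool_pos: [567.7, -136.2, 219.6]
tcp_rot: [-0.355, 0.934, -0.038, 0.013]
contact_force: [-0.4, -0.2, -0.3]
gripper_width: 0.0
top 363 [123.4  -0.2 162.3] [104. -15. 146.] [139.  15. 174.] q~ 0.19
scene 138 [123.   -5.1 162.7] [108. -16. 142.] [138.  13. 174.] q~ 0.19
(array([-129.1,   -2.6,  203.1]), array([ 0.665,  0.001, -0.747]))
0 [100.8 178.8]
0.1 [109.9 171.4]
0.2 [118.3 163.2]
0.25 [122.1 158.8]
0.3 [125.7 154.2]
0.6 [142.3 123.4]
0.9 [149.  89.]
1.0 [148.9  77.3]
1.08 [148.  68.]
(array([ 1.74, 25.51,  3.25]), array([-0.725,  0.055,  0.003]), array([585.3, 119. , 252. ]))
(array([ 1.74, 25.51,  3.25]), array([ 0.084,  1.113, -2.934]), array([585.3, 119. , 252. ]))
```

View pics/L0top.png

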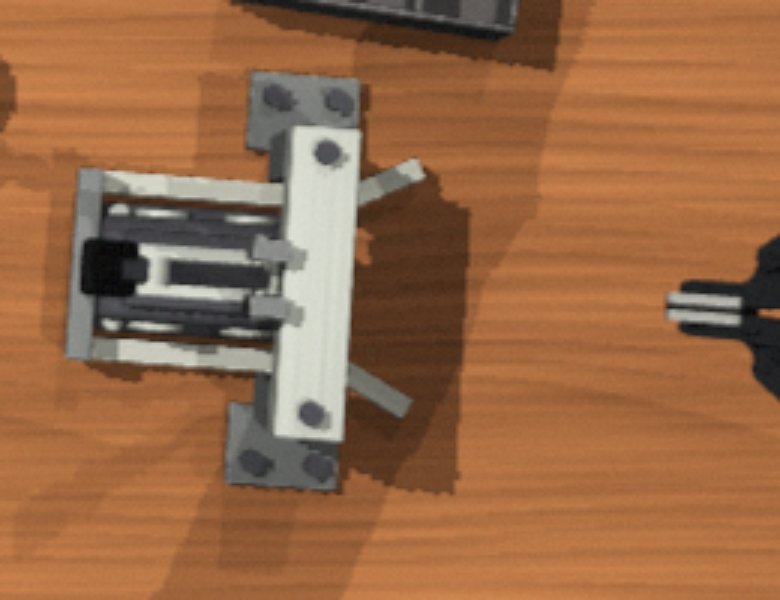

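View pics/L0scene.png

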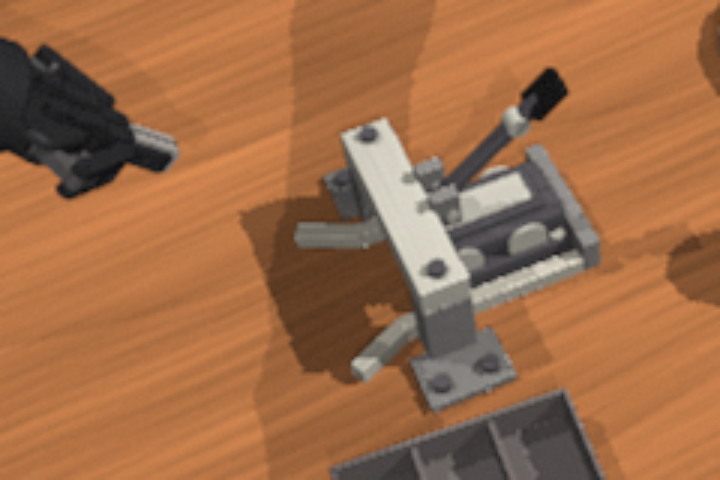

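```bash
python3 - <<'E'
from h import *; from rig import env
st=env.get_state(); q4=st["tcp_rot"]; R=Ro.from_quat([q4[1],q4[2],q4[3],q4[0]]).as_matrix()
for n in("top","scene"):
    d=env.get_image(n); P=pts(d); m=(d["depth"]>0)&(P[...,2]>120)&(np.linalg.norm(P-st["tool_pos"],axis=-1)<60)
    T=(P[m]-st["tool_pos"])@R; print(n,m.sum(),np.percentile(T,[0,2,98,100],axis=0).round(0).tolist())
E
```

```text
top 627 [[-22.0, -14.0, -59.0], [-16.0, -12.0, -58.0], [16.0, -1.0, -13.0], [22.0, 10.0, -10.0]]
scene 235 [[-15.0, -14.0, -59.0], [-10.0, -13.0, -58.0], [14.0, 7.0, -12.0], [15.0, 11.0, -9.0]]
```

The shut fingertips measure 10 mm behind the reported TCP along the tool axis, not 22 mm ahead of it, so I use nose = −10. The lever is at about 0.22 rad. I move to hover over the pad with the tool vertical.

```bash
python3 - <<'E'
from h import *; from rig import env
st=env.get_state(); print(move(st,[109,0,205],0,1,-10))
E
```

```text
(array([ 1.69, 25.21, -2.49]), array([-0.725,  0.055,  0.002]), array([585.1, 116. , 195. ]))
```

```bash
python3 -m handwheel '[0,0.2,2,1,-0.1,0.01,0, 0,0.4,5,2,-0.22,0.02,0, 0,0.6,8,2,-0.34,0.03,0, 0,0.8,12,2,-0.46,0.03,0, 0,1.1,16,2,-0.58,0.04,0, 0,1.4,20,1,-0.7,0.05,0, 0,1.6,23.5,-0.5,-0.725,0.055,0, 0,1.7,25.2,-2,-0.725,0.055,0, 0,1.7,25.2,-2.5,-0.725,0.055,0, 0,1.7,25.2,-2.5,-0.725,0.055,0]'
python3 lev.py L1; python3 - <<'E'
from h import *; from rig import env
st=env.get_state(); print(tipg(st),w2g(st["tool_pos"]),st["joint_positions"].round(2))
for n in("top","scene"):
    d=env.get_image(n); P=w2g(pts(d)); m=(d["depth"]>0)&(P[...,2]>185)&(P[...,2]<240)&(abs(P[...,1])<20)&(P[...,0]>60)&(P[...,0]<170)
    if m.sum(): print(n,m.sum(),np.percentile(P[m],[0,2,98,100],axis=0).round(0).tolist())
E
```

```text
time_s: 10.5
tool_pos: [584.3, 115.0, 193.5]
tcp_rot: [0.001, 0.999, -0.04, -0.001]
contact_force: [0.6, -0.2, 0.4]
gripper_width: 0.002
top 124 [146.8   5.3 575.3] [132. -14. 544.] [161.  25. 595.] q~ -0.44
scene 277 [ 89.7 -14.6 295.1] [ 75. -25. 242.] [109.  25. 379.] q~ -0.4
(array([106.3,  -0.7, 172.8]), array([-0.002, -0.001, -1.   ])) [106.38206493  -0.66128558 194.81811771] [-0.07  0.7  -0.35  1.68  0.31  0.82 -0.64]
scene 99 [[92.0, -16.0, 203.0], [93.0, -15.0, 206.0], [115.0, 6.0, 237.0], [116.0, 10.0, 240.0]]
```

View pics/L1scene.png

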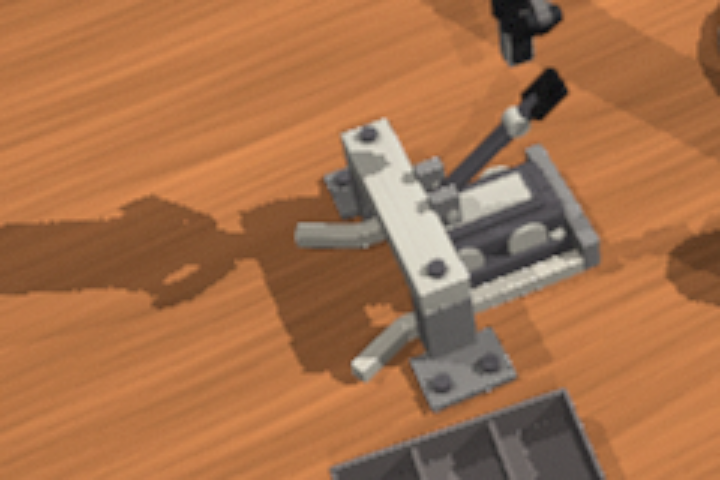

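The tip is confirmed at z≈204, just above the pad; in the crop the fingertip is at (517,60) and the pad at (547,92). I press down along the pad's arc.

```bash
python3 -m handwheel '[0,0,0.2,-1.5,0,0,0, 0,0,0.3,-2.8,0,0,0, 0,0,0.5,-3.4,0,0,0, 0,0,0.5,-3.8,0,0,0, 0,0.05,0.6,-4.2,0,0,0, 0,0.05,0.8,-4.6,0,0,0, 0,0.1,1,-5,0,0,0, 0,0.1,1.2,-5.4,0,0,0, 0,0.1,1.5,-6,0,0,0, 0,0.15,1.7,-6.5,0,0,0, 0,0.15,2,-7,0,0,0, 0,0.15,2,-7,0,0,0]'
python3 lev.py L2
```

```text
time_s: 11.9
tool_pos: [586.8, 133.9, 124.4]
tcp_rot: [0.001, 0.999, -0.042, 0.0]
contact_force: [-0.2, -0.2, -0.6]
gripper_width: 0.002
top 146 [ 82.4   2.4 543.2] [ 75. -24. 525.] [104.  13. 564.] q~ -0.56
scene 1363 [ 90.2 -14.6 403.1] [ 75. -25. 168.] [131.  22. 536.] q~ -0.49
```

View pics/L2scene.png

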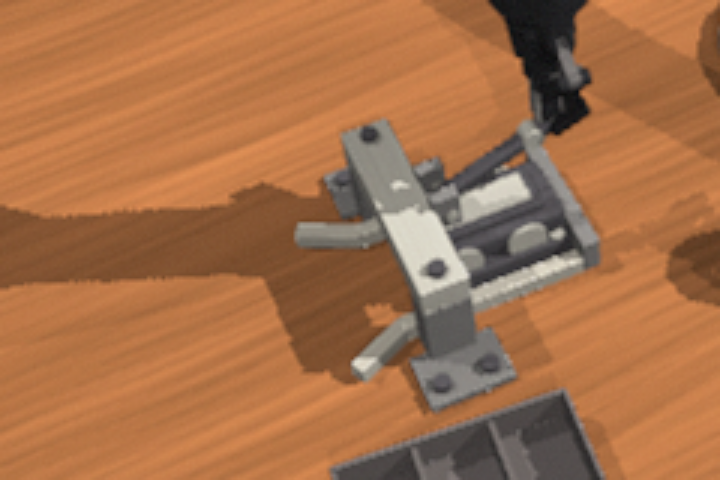

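The tip is on the pad at (560,115) of the crop and the lever is following. I continue.

```bash
python3 -m handwheel '[0,0,0.3,-0.5,0,0,0, 0,0.05,0.6,-1.1,0,0,0, 0,0.05,0.8,-1.5,0,0,0, 0,0.1,1,-1.9,0,0,0, 0,0.1,1.2,-2.4,0,0,0, 0,0.1,1.4,-2.8,0,0,0, 0,0.15,1.6,-3.3,0,0,0, 0,0.15,1.8,-3.7,0,0,0, 0,0.15,2,-4.1,0,0,0, 0,0.15,2.1,-4.5,0,0,0, 0,0.2,2.2,-4.9,0,0,0, 0,0.2,2.3,-5.3,0,0,0, 0,0.2,2.3,-5.3,0,0,0]'
python3 lev.py L3; python3 -c "
from h import *; from rig import env
print(w2g(env.get_state()['tool_pos']),env.get_state()['contact_force'])"
```

```text
time_s: 13.3
tool_pos: [588.7, 156.7, 71.4]
tcp_rot: [0.001, 0.999, -0.042, 0.0]
contact_force: [-0.2, 0.3, -0.6]
gripper_width: 0.0
top 560 [ 92.9  10.2 523.5] [ 75. -25. 478.] [127.  25. 559.] q~ -0.53
scene 1346 [102.4  -9.4 434.4] [ 75. -25. 290.] [126.  25. 514.] q~ -0.47
[149.92956513  -0.65224838  71.85908117] [ 0.01799269  0.48415915 -0.56894694]
```

View pics/L3scene.png

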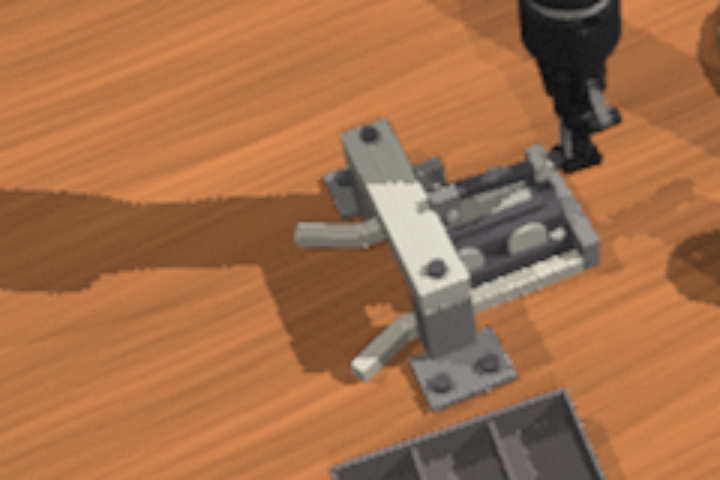

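```bash
python3 -m handwheel '[0,0,0,-0.3,0,0,0, 0,0,0,-0.6,0,0,0, 0,0,-0.1,-0.8,0,0,0, 0,0,-0.1,-0.9,0,0,0, 0,0,-0.1,-0.9,0,0,0]'; python3 -m handwheel '[0,0,0,-0.1,0,0,0,0,0,0,-0.2,0,0,0,0,0,0,-0.2,0,0,0]';
```

```text
time_s: 13.9
tool_pos: [588.9, 155.8, 62.7]
tcp_rot: [0.001, 0.999, -0.042, 0.0]
contact_force: [-0.5, -0.3, 0.4]
gripper_width: -0.002
time_s: 14.2
tool_pos: [588.8, 155.6, 60.6]
tcp_rot: [0.001, 0.999, -0.042, 0.0]
contact_force: [0.2, 0.2, -0.2]
gripper_width: -0.001
```

```bash
python3 -m handwheel '[0,0,0,-0.1,0,0,0,0,0,0,-0.2,0,0,0,0,0,0,-0.2,0,0,0]'; python3 -m handwheel '[0,0,0,-0.1,0,0,0,0,0,0,-0.2,0,0,0]'; python3 lev.py L4
```

```text
time_s: 14.5
tool_pos: [588.8, 155.3, 58.6]
tcp_rot: [0.001, 0.999, -0.042, 0.0]
contact_force: [-1.7, 0.5, 1.8]
gripper_width: 0.002
time_s: 14.7
tool_pos: [588.9, 155.2, 57.6]
tcp_rot: [0.001, 0.999, -0.042, 0.0]
contact_force: [-3.1, -1.6, 14.5]
gripper_width: -0.002
top 548 [ 92.1   9.8 515.8] [ 75. -17. 471.] [118.  25. 553.] q~ -0.53
scene 1297 [101.1  -9.4 421.6] [ 75. -25. 278.] [125.  24. 505.] q~ -0.47
```

View pics/L4scene.png

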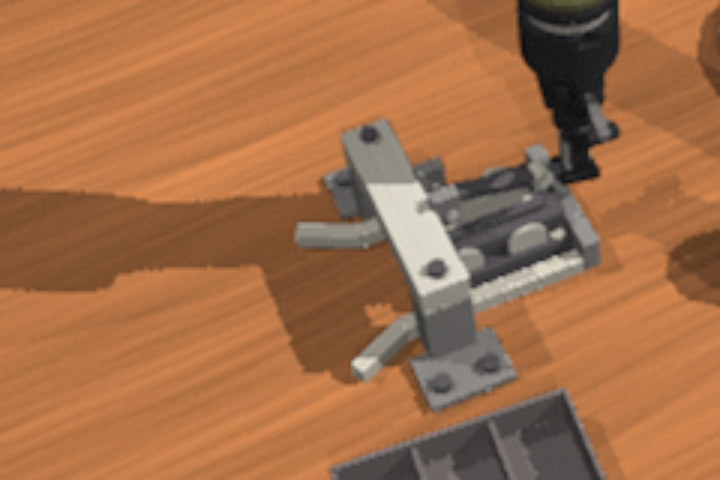

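Force jumped to 14.5 N at tip z≈68, the height expected for foot contact. I lift off and check.

```bash
python3 -m handwheel '[0,0,0,0.5,0,0,0,0,0,0,2,0,0,0,0,0,0,5,0,0,0,0,0,0,10,0,0,0,0,0,0,15,0,0,0,0,-4,0,17,0,0,0,0,-8,0,17,0,0,0,0,-13,0,17,0,0,0,0,-18,0,17,0,0,0,0,-18,0,17,0,0,0]'; cp /dev/null x.txt; python3 look.py t9b; sed -i 's/q\[...,2\]>64/q[...,2]>50/;s/(q\[...,2\]>50)/(q[...,2]>50)\&(q[...,2]<110)\&(q[...,0]>128)/' lev.py; python3 lev.py L5
```

```text
time_s: 15.8
tool_pos: [399.0, 152.6, 227.4]
tcp_rot: [0.004, 0.999, -0.039, -0.004]
contact_force: [1.7, -0.4, 0.7]
gripper_width: -0.0
(array([130.7, 188.5, 205.4]), array([-0.009,  0.008, -1.   ])) [-0.22  0.45 -0.37  2.11  0.28  0.64 -0.86] [ 1.7 -0.4  0.7]
deckrect (array([ 68.4, -11.5]), array([ 8.3, 68.8]), 89.9, 164, array([ 70. , -11.2,  60. ]))
deckrect (array([75.9, 12. ]), array([ 8.1, 50.7]), 89.81, 119, array([77.3, 12. , 60.4]))
top 267 [149.2   0.4  64.2] [130. -14.  57.] [164.  14.  71.] q~ 1.07
scene 102 [147.5  -7.1  65.5] [129. -16.  55.] [163.  11.  70.] q~ 1.06
```

View pics/L5scene.png

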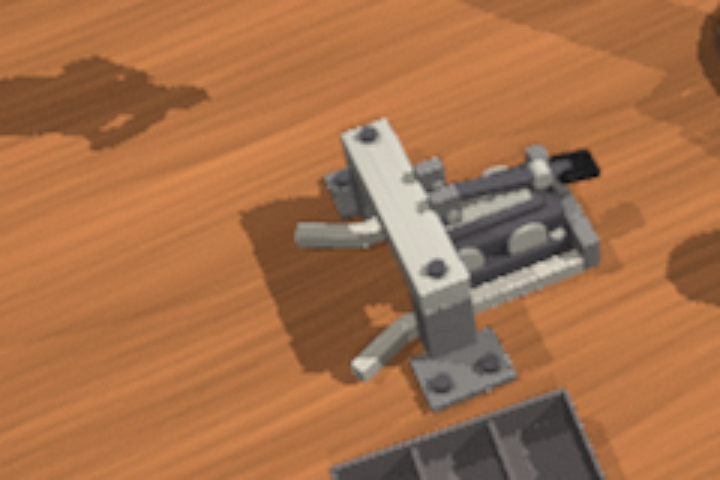

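View pics/L5top.png

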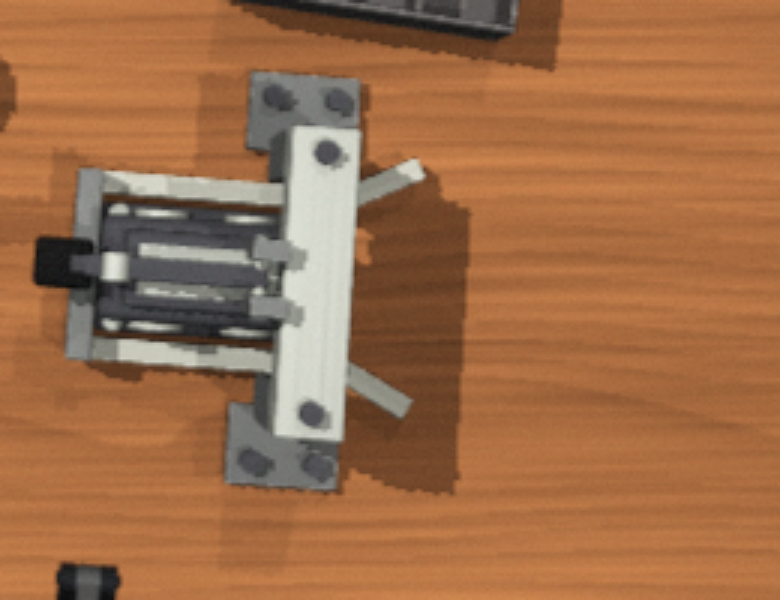

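The pad, at (62,262) in the top crop, sits at z≈64–65 (lever ≈1.08–1.11). The roller rests on the casting, which has not moved and is against the stop. The arm is clear, so I hand in.

```bash
python3 -c "
from rig import env
print(env.finish_job())"
```

```text
the job is handed in; nothing more can be done
None
```

The casting is home against the end stop, the lever's foot is resting on top of it, and the arm is clear. I handed the job in after about 16 s. No verdict was reported.

- **Push:** I pushed the casting between the rails and under the bar with the tool leaning back about 42°. At the end it took 16 N against the stop without moving further. In the last top view its centre was at about gauge x 60, and it had not moved after the lever was lowered.
- **Lever:** I pressed the pad down along its arc until the force jumped to about 14.5 N, then lifted straight off. The last views put the pad surface at z ≈ 64–65 mm, about 1.1 rad by the given geometry. The direct estimates were 1.06 and 1.07. The expected contact angle is 1.08, or 1.11 when pressed firmly.
- **What disagreed:** Both cameras put the fingertips about 30 mm short of where the stated nose length says they should be. My first push therefore touched the casting near its top edge. I backed off, lowered the tool 22 mm and used the measured offset from then on. The 2–3 N needed to move the lever did not show in the force readings when the tool stopped between steps.
- **Bystanders:** I moved nothing near the disc, can or tray, but made no separate final measurement of them.

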